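# Set the bar-light dimmer to its third click and switch it on

### The job

Set the bar lights: with closed fingertips push the white lever of the dimmer box from off along its slot to the third click and leave it resting there, without running past the third click; then press the red key down until it bottoms and let it go. Do not pinch the lever, and leave the small bar things round the box where they stand.

Things in the scene. Friction and masses are not known exactly. Their poses are not given: they have to be found in the camera images.
- dimmer: Dimmer box, fixed: dark wood case, dark steel top, 100 (x) x 200 (y) x 45 mm high. Origin: centre of its underside, on the worktop. Its +y axis runs along the slot, from the off end (hollow white dot) to the bright end (longest white bar, red key); z is up. Five white bars of growing length beside the slot mark clicks one to five.
- lever (a joint): Travel of the white lever along the box's +y, in m: 0 = off (start), stop at 0.090. A spring ball makes it click into a notch every 18 mm: first click 0.018, second 0.036, third 0.054, fourth 0.072. Leaving a notch takes about 8 N; the resistance then fades, and 9 to 11 mm on the lever snaps ahead by itself and centres in the next notch.
- lever_cap (a point): Centre of the white lever cap, 30 mm (box x) x 16 mm (box y, along the slot) x 28 mm high; moves with the lever, 63 mm above the worktop (the cap's foot is 4 mm over the box's top). At off it lies 12 mm to the +x and 60 mm to the -y side of the box's middle. Push on its side toward the off end (-y). It counts as two 8 mm halves, one toward each end; pinching loads both.
- power_key (a joint): Travel of the red key, in m: 0 = up, 0.006 = bottomed. A spring lifts it again; bottoming takes about 5 N.
- power_key_top (a point): Centre of the top of the round red key (30 mm across) near the bright end of the box; pressed straight down.
- steel_jigger: Bystander: steel double measure, 47 mm across, 94 mm high, upright. Origin: centre of its underside.
- shot_glass: Bystander: shot glass, 48 mm across, 61 mm high, upright. Origin: centre of its underside.
- stopper: Bystander: black and white bottle stopper standing on its cap, 41 mm across, 56 mm high. Origin: centre of its underside.
- cork: Bystander: wine cork standing on end, 23 mm across, 44 mm high. Origin: centre of its underside.

How it is judged:
On the way, in this order (a step that is already met when the one before it is completed fails the run):
1. the lever rests in the third notch (value of joint lever between 0.051 and 0.057 m), for 0.4 s.
2. then the red key is pressed down (value of joint power_key above 0.0045 m), for 0.05 s.
At the end, for the whole second after the job is handed in: The lever rests in the third notch (0.054 m, within 3 mm), the red key has been pressed at least 4.5 mm down after that and is up again (within 1.5 mm), and no bystander has moved 15 mm (all of step 1 and value of joint power_key below 0.0015 m and distance of each of steel_jigger, shot_glass, stopper, cork from where it was at the start of the episode below 0.015 m); the robot touches nothing.
It fails at once if the lever is run past the third click (beyond the crest toward the fourth) (value of joint lever above 0.063 m).
It fails at once if the lever is pinched: the fingers load both halves of its cap at once by more than 2 N each (contact force between the fingers and lever_c1 above 2 N and contact force between the fingers and lever_c2 above 2 N).
It fails at once if a bystander is moved, lifted or knocked over (distance of any of steel_jigger, shot_glass, stopper, cork from where it was at the start of the episode above 0.015 m or angle between any of steel_jigger, shot_glass, stopper, cork's own z axis and vertical above 0.4 rad).
It also fails if it takes over 38 s, if anything falls off the work surface, if the arm or the gripper's body presses on something with over 40 N, if the wrist force passes 120 N, or if a joint passes its speed limit or range.

### The arm

A 7-joint arm with a two-finger parallel gripper is mounted at the origin on a cart in front of the work surface, level with it; the furniture and walls round the work are solid. World frame = base frame: x ahead of the robot, y to its left, z up, the work surface at z = 0. Lengths are in m, angles in rad, forces in N, time in s.
With the tool pointing down it reaches from about 0.425 to 0.925 m from the base axis. Payload 6.8 kg.
Tool frame: the origin (TCP) lies between the finger pads; the fingertips stand r.tip_reach ahead of it and the grasp point (between the pads) lies 11 mm behind it (r.tip_reach is the distance from the TCP to the fingertips, in m); z points along the fingers, y is the direction in which the jaws open and shut (so a half turn about z gives the same grasp; the last joint's range is limited). The gripper opens to 85 mm and grips with 20 to 120 N. Pads are 22 mm wide; open, the fingers measure 114 mm over their backs; the gripper's body (76 mm by 85 mm) begins 54 mm behind the grasp point. The pads swing forward as they close: fully open they stand 13 mm farther back than shut.
Start: joints at [0.997, 0.477, 0.022, 1.555, -0.011, 1.109, -0.083], TCP at [0.303, -0.603, 0.239] pointing down, gripper open.
Joint ranges: [-2.96, 2.96], [-0.34, 2.1], [-1.41, 1.46], [0.24, 2.44], [-1.37, 4.51], [0.17, 1.92], [-2.96, 2.96]. Speed limits (rad/s): [2.39, 2.39, 3.14, 3.14, 3.14, 3.14, 3.14].

### API

Orientations are given as a rotation vector (axis times angle).
In Python, from bench import r, eyes, spotter gives the robot as it stands.
- The arm moves only by the tool carry_out, never from a script. Its argument "series" is text: rows parted by semicolons, each of 5 numbers parted by spaces: the shift along the tool's x, y, z in cm, then the turn about the tool's z in rad, then the opening, from 0 (shut) to 1 (fully open). In form: x y z yaw gripper; .... A call has 1 to 8 rows; each row shifts and turns the commanded pose from where the row before left it, along the tool's axes as they then stand; what a row does not reach is not made up. A row lasts 1/8 s, in which the tool goes at most 62.5 mm and 10.7 degrees, less where a joint would pass 70% of its speed; a pose out of reach is approached as far as the arm can. A call with a gripper value outside its range is refused whole. The fingers move at their own pace and stop on an object; "grip_force" is the grip in N (left out, the last holds). Time passes only in rows, so rows that do not move let the fingers close. It gives the time, the measured TCP pose, the force and the opening at its end, in the units of the state.
- r.get_obs(): the state, without advancing time (a new reading comes with each control period).
- eyes.grab_frame(name): name is "scene" or "top"; returns a dict with "color" (400x640x3 uint8, blue, green, red), "intrinsics" (3x3 intrinsics, pixels), "D" ([k1, k2, p1, p2, k3] as OpenCV has them; the pictures are not rectified), "R" (3x3) and "t" (3): a world point X has camera coordinates R X + t. Camera axes: x right, y down, z forward; pixel columns grow to the right and rows downward; lengths in m; the calibration is good to about 2 mm. A picture is of the moment at which its call begins. There is no depth.
- r.hand_in(): hands the job in, once; it reports no verdict.
Trained networks look in a picture, given as the dict that the camera call returned (one of the last four; its "shot" number tells which), for a name from the list of things; names that differ only in an ending like _2 or _b are one class to them, and where a whole thing is asked for, a point or a joint stands for the part that bears it (a point fixed in the world has none). Each returns a list of dicts, best first, with "confidence" (0 to 1); they miss things now and then, are a little off and sometimes report something else, mostly with a low value. They report only what shows in the picture. A call takes as long as a camera call.
- spotter.search_frame(picture, query): "uv" ([column, row] in pixels, amid what is visible of it).
- spotter.trace(picture, query): "pixels" (400x640 bool, what is visible of it) and "uv" ([column, row] in pixels, amid what is visible of it).
- spotter.mark_of(picture, query): "uv" ([column, row] in pixels: a listed point, or the origin of a listed thing).
The state is a dict: "clock": time; "joints": joint angles; "qvel": joint speeds; "tau": joint torques, N m; "tcp_pos": TCP position; "orientation": TCP orientation; "contact_force": force on the tool from outside, world axes, zero at the start; "moment": the same for the moment, N m; "grip_width": finger opening in m.
Only numpy, scipy, OpenCV 4.12 (cv2) and the standard library are available. Lean on these libraries where they do the work, as an engineer would, in place of code of your own. Each camera call takes 0.05 s, during which the arm holds its last target.

## Working session

There is one attempt and no reset: what is moved stays moved. The work goes in short steps, Python scripts to look and compute and a tool call to move; the robot and the scene stay as the last step left them, time stands still between calls to the robot, and variables do not carry over. Pictures are saved under pics/ and viewed, and the job is handed in when it is done.

Besides the shell and the picture viewer there is one more tool, called after "Call:" by a JSON object that holds its "api" and its "payload". carry_out: Moves the arm, as the interface text tells. Its arguments: {"type":"object","properties":{"series":{"type":"string"},"grip_force":{"type":"number"}},"required":["series"]}

```bash
mkdir -p pics; ls; cat > h.py <<'E'
import numpy as np,cv2
from bench import r,eyes,spotter
def ray(p,uv):
    u=cv2.undistortPoints(np.array([[uv]],float),p["intrinsics"],np.array(p["D"]))[0,0]
    R=np.array(p["R"]);t=np.array(p["t"]);return -R.T@t, R.T@np.array([u[0],u[1],1])
def atz(p,uv,z):
    c,d=ray(p,uv);return c+d*(z-c[2])/d[2]
def proj(p,X):
    rv=cv2.Rodrigues(np.array(p["R"]))[0]
    return cv2.projectPoints(np.array(X,float).reshape(-1,1,3),rv,np.array(p["t"]),p["intrinsics"],np.array(p["D"]))[0].reshape(-1,2)
E
python3 - <<'E'
from h import *
np.set_printoptions(precision=4,suppress=True)
o=r.get_obs();print({k:np.round(v,3) for k,v in o.items()},r.tip_reach)
for n in ["scene","top"]:
    p=eyes.grab_frame(n);cv2.imwrite(f"pics/{n}0.png",p["color"])
    print(n,-np.array(p["R"]).T@p["t"])
    for q,z in [("lever_cap",.063),("power_key_top",.05),("dimmer",0),("steel_jigger",0),("shot_glass",0),("stopper",0),("cork",0)]:
        for m in spotter.mark_of(p,q)[:2]: print(q,m["uv"],round(m["confidence"],2),atz(p,m["uv"],z))
E
```

```text
pics
{'clock': np.float64(0.0), 'joints': array([ 0.997,  0.478,  0.022,  1.556, -0.012,  1.109, -0.083]), 'qvel': array([ 0.   ,  0.001,  0.001,  0.001,  0.001, -0.001, -0.001]), 'tau': array([  0.   , -59.645,   1.608, -28.12 ,   0.013,   0.009,   0.   ]), 'tcp_pos': array([ 0.303, -0.603,  0.238]), 'orientation': array([-3.055, -0.725,  0.001]), 'contact_force': array([-0.09 ,  0.802,  0.217]), 'moment': array([ 0.002, -0.007, -0.001]), 'grip_width': np.float64(0.085)} 0.008
scene [-0.1525 -0.6482  0.4189]
lever_cap [324.5, 220.0] 0.84 [ 0.483 -0.281  0.063]
power_key_top [268.9, 199.2] 0.47 [ 0.529  -0.1231  0.05  ]
dimmer [295.3, 243.8] 0.58 [ 0.4776 -0.2215  0.    ]
steel_jigger [223.4, 250.2] 0.93 [ 0.3871 -0.1238  0.    ]
shot_glass [274.2, 274.1] 0.65 [ 0.3719 -0.2499  0.    ]
stopper [309.1, 211.5] 0.49 [ 0.614  -0.1662 -0.    ]
cork [369.6, 238.5] 0.82 [ 0.5716 -0.3313  0.    ]
top [ 0.3434 -0.2508  0.9171]
lever_cap [336.9, 228.4] 0.65 [ 0.4741 -0.2848  0.063 ]
lever_cap [316.1, 279.6] 0.28 [ 0.3676 -0.2462  0.063 ]
power_key_top [274.7, 211.3] 0.48 [ 0.5072 -0.1519  0.05  ]
dimmer [307.5, 226.4] 0.69 [ 0.4855 -0.2216  0.    ]
steel_jigger [257.9, 265.5] 0.92 [ 0.3944 -0.1171  0.    ]
shot_glass [318.0, 283.9] 0.73 [ 0.3603 -0.2503  0.    ]
stopper [257.0, 263.0] 0.73 [ 0.3997 -0.1147  0.    ]
stopper [286.8, 174.6] 0.65 [ 0.6034 -0.1685  0.    ]
cork [357.3, 192.6] 0.57 [ 0.5678 -0.3311  0.    ]
```

```bash
python3 - <<'E'
import cv2
a=cv2.imread("pics/top0.png")[130:330,200:440];cv2.imwrite("pics/t1.png",cv2.resize(a,(720,600),interpolation=cv2.INTER_CUBIC))
a=cv2.imread("pics/scene0.png")[140:300,180:420];cv2.imwrite("pics/s1.png",cv2.resize(a,(800,533),interpolation=cv2.INTER_CUBIC))
E
```

```text
(no output)
```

View pics/t1.png

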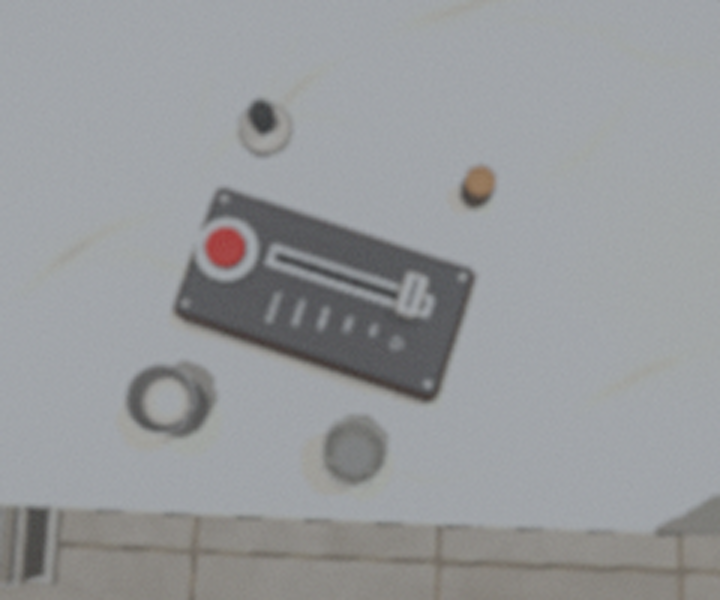

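View pics/s1.png

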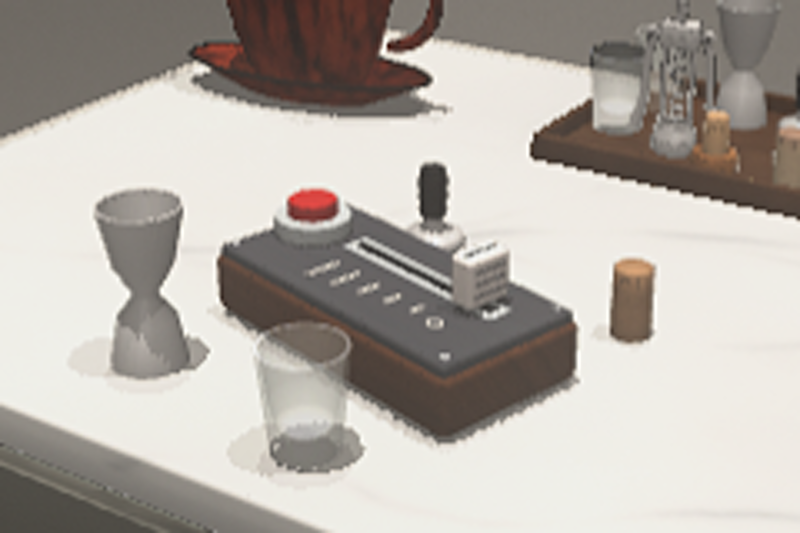

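The top view shows the box turned about -19° from world y. The key is at about (275,212), the lever at (337,228), and its off dot points toward the cork side. Next I'll fit the box pose from its corners.

```bash
python3 - <<'E'
from h import *
from scipy.optimize import least_squares
np.set_printoptions(precision=4,suppress=True)
T=eyes.grab_frame("top");S=eyes.grab_frame("scene")
# top-face corners (rounded): (box xy) -> pixel
tp=np.array([[220,190],[472,272],[435,400],[178,312]])/3.+[200,130]-.33
tb=np.array([[.05,.1,.045],[.05,-.1,.045],[-.05,-.1,.045],[-.05,.1,.045]])*[.985,.985,1]
sp=np.array([[218,258],[443,378],[577,322]])/3.333+[180,140]-.35
sb=np.array([[-.05,.1,.045],[-.05,-.1,.045],[.05,-.1,.045]])*[.985,.985,1]
def W(v,b):
    c,s=np.cos(v[2]),np.sin(v[2]);return np.c_[c*b[:,0]-s*b[:,1]+v[0],s*b[:,0]+c*b[:,1]+v[1],b[:,2]]
f1=lambda v:(proj(T,W(v,tb))-tp).ravel()
f2=lambda v:(proj(S,W(v,sb))-sp).ravel()
for f in (f1,f2,lambda v:np.r_[f1(v),f2(v)]):
    q=least_squares(f,[.485,-.22,-.33]);print(q.x,f(q.x))
v=q.x;print("cap",W(v,np.array([[.012,-.06,.063]])))
for n,z in (("dimmer",0),):
  for P in (T,S):
    m=spotter.trace(P,n)[0]["pixels"];im=P["color"].copy()
    bb=np.array([[x,y,z] for z in(0,.045) for x in(-.05,.05) for y in(-.1,.1)])
    hull=cv2.convexHull(proj(P,W(v,bb)).astype(np.float32)).astype(int)
    mm=np.zeros(m.shape,np.uint8);cv2.fillPoly(mm,[hull],1);print("iou",(m&(mm>0)).sum()/(m|(mm>0)).sum(), np.argwhere(m).mean(0)-np.argwhere(mm).mean(0))
# red blob & key
out=[]
for P in (T,S):
    h=cv2.cvtColor(P["color"],cv2.COLOR_BGR2HSV);m=(((h[...,0]<8)|(h[...,0]>172))&(h[...,1]>130)&(h[...,2]>110)).astype(np.uint8)
    n,l,st,ce=cv2.connectedComponentsWithStats(m)
    for i in range(1,n):
        if st[i,4]>15: print(st[i],ce[i],[atz(P,ce[i],zz) for zz in (.055,.06,.065)])
c,d=ray(T,[274.7,211.3])
for P in (T,S):
    d=1
    print("boxmid dir",v[2])
    im=P["color"]
    for X in W(v,np.array([[.012,-.06,.077],[.012,-.06,.049],[0.012,.075,.06],[0,0,.045]])): 
        u=proj(P,X)[0]; cv2.drawMarker(im,tuple(int(a) for a in u),(0,255,0),0,5)
    cv2.imwrite("pics/c%d.png"%(P is S),cv2.resize(im[130:310,180:420],(800,600)))
E
```

```text
[ 0.4771 -0.2245 -0.278 ] [-0.7185 -1.4845  2.339  -0.558   0.7426  0.9895 -2.3725  0.8056]
[ 0.4703 -0.2299 -0.2911] [-1.3344 -2.0604 -0.4128  1.4212  1.6803 -0.6081]
[ 0.4757 -0.2257 -0.2824] [-0.0552 -1.0195  2.9118  0.3032  1.1226  1.8212 -1.8916  1.2271 -1.4363
 -3.3778 -0.2421 -0.7744  1.1412 -2.6555]
cap [[ 0.4705 -0.2867  0.063 ]]
iou 0.9247749678525503 [-0.9337 -0.884 ]
iou 0.7876461988304093 [-3.6664  1.5256]
[269 207  12  11 103] [274.7379 212.0485] [array([ 0.5047, -0.1527,  0.055 ]), array([ 0.5038, -0.1533,  0.06  ]), array([ 0.5028, -0.1538,  0.065 ])]
[239 153  14   7  49] [246.2857 155.6122] [array([0.7163, 0.0897, 0.055 ]), array([0.7044, 0.0795, 0.06  ]), array([0.6924, 0.0694, 0.065 ])]
[267 197  14   9 104] [273.2019 200.9038] [array([ 0.5175, -0.1425,  0.055 ]), array([ 0.5083, -0.1495,  0.06  ]), array([ 0.4991, -0.1564,  0.065 ])]
boxmid dir -0.2823908336483396
boxmid dir -0.2823908336483396
```

View pics/c0.png

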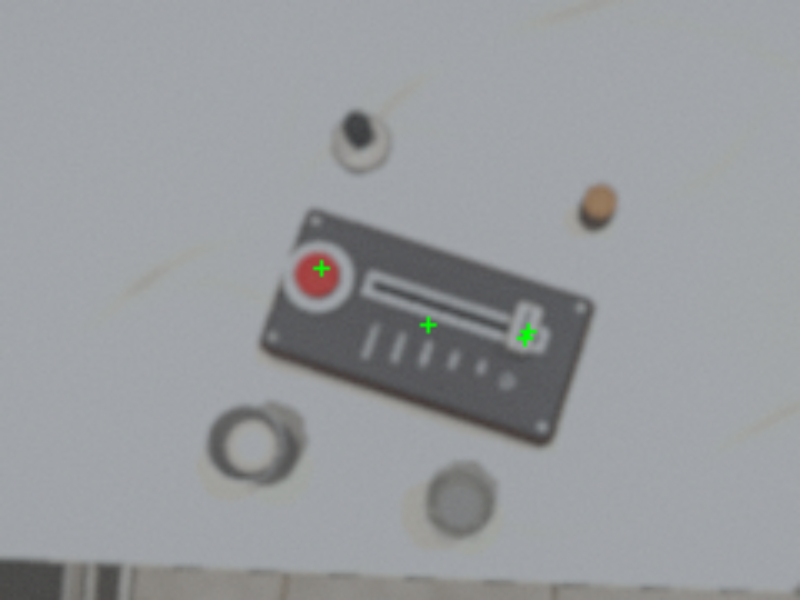

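View pics/c1.png

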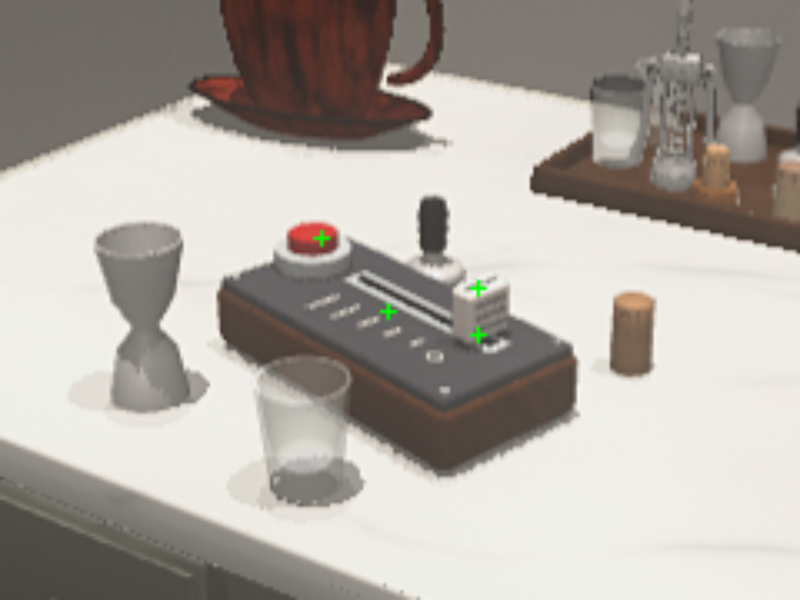

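The overlay shows the fitted cap lying several mm off the true cap in the top view. I'll refine using segmentation of the box.

```bash
cat > fit.py <<'E'
from h import *
from scipy.optimize import minimize
np.set_printoptions(precision=4,suppress=True)
T=eyes.grab_frame("top");S=eyes.grab_frame("scene")
def W(v,b):
    b=np.atleast_2d(b);c,s=np.cos(v[2]),np.sin(v[2]);return np.c_[c*b[:,0]-s*b[:,1]+v[0],s*b[:,0]+c*b[:,1]+v[1],b[:,2]]
def edges(P):return cv2.cvtColor(P["color"],cv2.COLOR_BGR2GRAY)
if __name__=="__main__":
    # dark mask of top view in metric plane z=.045
    g=edges(T);m=(g<125).astype(np.uint8)
    m[:, :255]=0;m[:,362:]=0;m[:188]=0;m[268:]=0
    n,l,st,ce=cv2.connectedComponentsWithStats(m);i=1+np.argmax(st[1:,4]);print(st[i])
    cs,_=cv2.findContours((l==i).astype(np.uint8),0,2);h=cv2.convexHull(np.vstack(cs)).reshape(-1,2)
    w=np.array([atz(T,u,.045)[:2] for u in h.astype(float)])
    print(cv2.minAreaRect((w*1000).astype(np.float32)))
    hi=cv2.minAreaRect(h.astype(np.float32));print(hi,T["intrinsics"][0],T["D"])
    print(g[200:266:3,300])
    im=T["color"].copy();cv2.polylines(im,[h],1,(0,0,255));cv2.imwrite("pics/h.png",cv2.resize(im[180:280,250:370],None,fx=6,fy=6,interpolation=0))
E
python3 fit.py
```

```text
[ 258  193  100   71 3378]
((476.16949462890625, -223.33755493164062), (196.58746337890625, 100.45948028564453), 74.03025817871094)
((307.70001220703125, 227.89999389648438), (92.97096252441406, 46.80170822143555), 18.434947967529297) [415.104    0.     319.9171] [-0.0594  0.      0.      0.      0.    ]
[141  85  92  87  87 144  78 146  89  90 122 130 106  89  89  90  61 147
 163 162 164 164]
```

View pics/h.png

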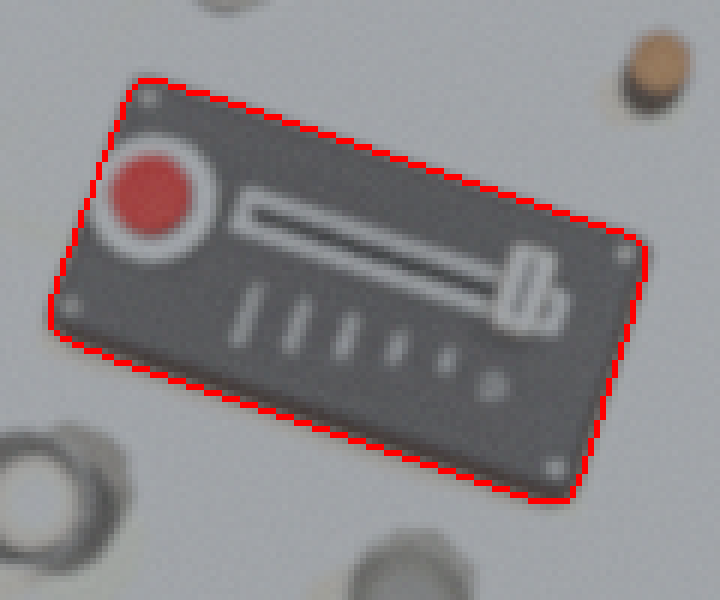

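```bash
python3 - <<'E'
from fit import *
px=lambda a:np.array(a)/6.+[250,180]-.42
s=np.array([atz(T,px(u),.045)[:2] for u in [(148,97),(625,253),(557,468),(71,307)]])
print(s, "centre",s.mean(0))
d=(s[0]-s[1]+s[3]-s[2]);print("yaw",np.arctan2(d[1],d[0])-np.pi/2,np.linalg.norm(s[0]-s[1]),np.linalg.norm(s[3]-s[2]),np.linalg.norm(s[0]-s[3]),np.linalg.norm(s[1]-s[2]))
a,b=[atz(T,px(u),.045)[:2] for u in [(238,206),(562,313)]]
print("slot ends",a,b);e=a-b;print("yaw slot",np.arctan2(e[1],e[0])-np.pi/2)
v=np.r_[s.mean(0),np.arctan2(d[1],d[0])-np.pi/2]
R2=np.array([[np.cos(v[2]),np.sin(v[2])],[-np.sin(v[2]),np.cos(v[2])]])
print("slot local",R2@(a-v[:2]),R2@(b-v[:2]))
print("cap top local (z.077)",R2@(atz(T,px((526,285)),.077)[:2]-v[:2]))
for z in (.055,.06,.065):print("key local",z,R2@(atz(T,[274.74,212.05],z)[:2]-v[:2]),R2@(atz(S,[273.2,200.9],z)[:2]-v[:2]))
print("scene overlay")
im=S["color"]
for X in W(v,np.array([[.05,.1,.045],[-.05,.1,.045],[-.05,-.1,.045],[.05,-.1,.045],[.05,-.1,0],[-.05,-.1,0],[-.05,.1,0],[.012,-.06,.077],[.012,-.068,.063]])):
    u=proj(S,X)[0];cv2.drawMarker(im,tuple(int(round(a)) for a in u),(0,255,0),0,5)
cv2.imwrite("pics/s3.png",cv2.resize(im[180:290,220:380],(800,550),interpolation=0))
im=T["color"]
for X in W(v,np.array([[.05,.1,.045],[-.05,.1,.045],[-.05,-.1,.045],[.05,-.1,.045],[.012,-.06,.077],[.012,.06,.045]])):
    u=proj(T,X)[0];cv2.drawMarker(im,tuple(int(round(a)) for a in u),(0,255,0),0,5)
cv2.imwrite("pics/t3.png",cv2.resize(im[180:280,250:370],None,fx=6,fy=6,interpolation=0))
E
```

```text
[[ 0.5423 -0.1482]
 [ 0.4926 -0.3209]
 [ 0.4157 -0.2991]
 [ 0.4651 -0.1259]] centre [ 0.4789 -0.2235]
yaw -0.2786450976646808 0.1797356015699478 0.1801091032642643 0.08031344607337675 0.07995475414135447
slot ends [ 0.5038 -0.1828] [ 0.4703 -0.2992]
yaw slot -0.28067736381735764
slot local [0.0127 0.046 ] [ 0.0125 -0.0752]
cap top local (z.077) [ 0.0128 -0.0602]
key local 0.055 [0.0053 0.0752] [0.0148 0.0885]
key local 0.06 [0.0045 0.0744] [0.0079 0.0793]
key local 0.065 [0.0038 0.0736] [0.0009 0.0701]
scene overlay
```

View pics/s3.png

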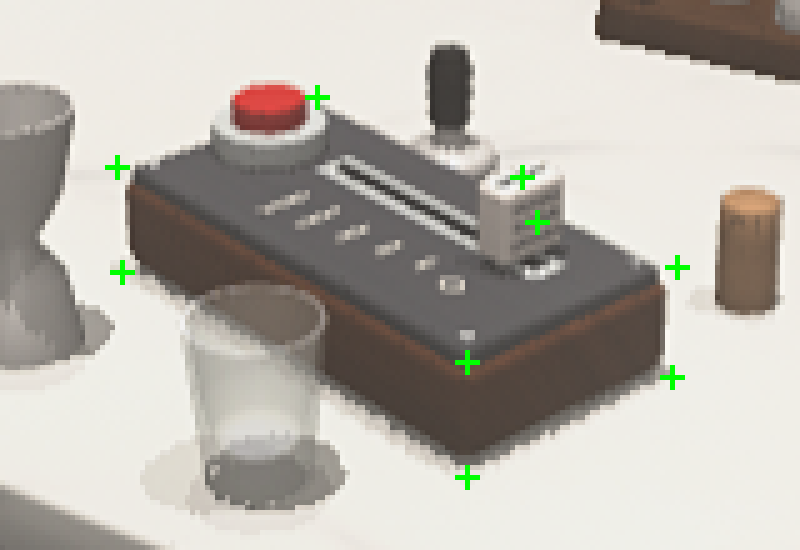

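View pics/t3.png

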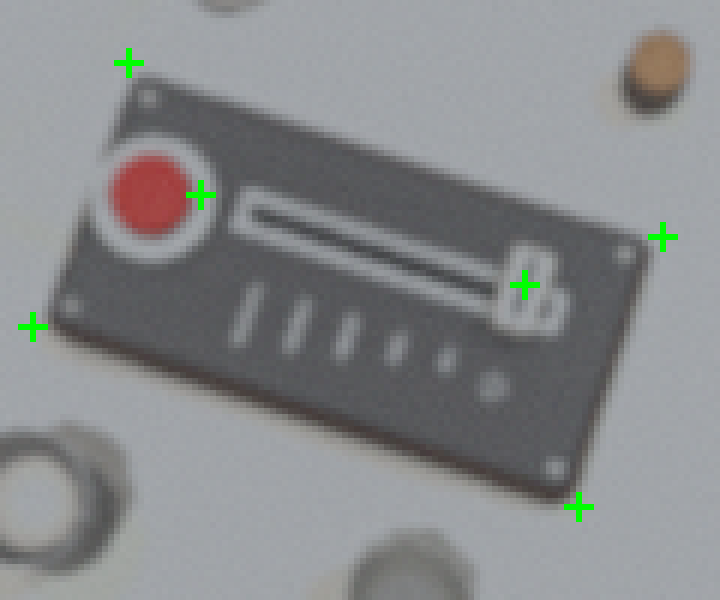

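The screw fit is consistent: screw spacing is 180 x 80 mm, and the cap lands at local (0.0128,-0.0602) against the stated (0.012,-0.060). The box pose is about (0.479,-0.2235), yaw -0.28. I'll close the gripper and turn tool x along the slot.

Call:
{"api": "carry_out", "payload": {"series": "0 0 0 -0.165 0; 0 0 0 -0.165 0; 0 0 0 -0.165 0; 0 0 0 -0.165 0; 0 0 0 -0.165 0; 0 0 0 0 0; 0 0 0 0 0", "grip_force": 20}}

```text
clock: 2.08
tcp_pos: [0.3031, -0.6031, 0.2393]
orientation: [2.513, 1.885, 0.0]
contact_force: [0.5, -0.1, -0.7]
grip_width: 0.0002
```

```bash
cat > st.py <<'E'
from h import *
from scipy.spatial.transform import Rotation as Ro
np.set_printoptions(precision=4,suppress=True)
v=np.array([.4789,-.2235,-.280]);bx=np.array([np.cos(v[2]),np.sin(v[2])]);by=np.array([-np.sin(v[2]),np.cos(v[2])])
def st(tgt=None,z=None):
    o=r.get_obs();R=Ro.from_rotvec(o["orientation"]).as_matrix();p=o["tcp_pos"];d=p[:2]-v[:2]
    print("t",o["clock"],"tcp",p,"local",d@bx,d@by,"F",o["contact_force"],"w",o["grip_width"],"tip",r.tip_reach)
    print("xhead-slot",np.arctan2(R[1,0],R[0,0])-(v[2]+np.pi/2),"tilt",R[:,2])
    if tgt is not None:
        w=np.r_[v[:2]+tgt[0]*bx+tgt[1]*by,z]; print("shift cm",R.T@(w-p)*100)
E
python3 -c "
from st import *
st((.012,-.105),.20)"
```

```text
t 2.075 tcp [ 0.3031 -0.6031  0.2393] local -0.06403893829870765 -0.413440588209483 F [ 0.5037 -0.0871 -0.7188] w 0.00022450929048181489 tip 0.008
xhead-slot -0.003360163749384526 tilt [ 0.0001  0.     -1.    ]
shift cm [30.8694  7.5     3.9314]
```

Call:
{"api": "carry_out", "payload": {"series": "4.4 1.1 0.56 0 0; 4.4 1.1 0.56 0 0; 4.4 1.1 0.56 0 0; 4.4 1.1 0.56 0 0; 4.4 1.1 0.56 0 0; 4.4 1.1 0.56 0 0; 4.4 1 0.56 0 0; 0 0 0 0 0"}}

```text
clock: 3.08
tcp_pos: [0.4637, -0.3237, 0.2]
orientation: [-2.504, -1.895, -0.003]
contact_force: [-0.9, -0.7, 0.9]
grip_width: -0.0001
```

```bash
python3 -c "
from st import *
st((.012,-.105),.08)
for n in ('top','scene'):
    P=eyes.grab_frame(n);cv2.imwrite('pics/%s5.png'%n,cv2.resize(P['color'][100:300,200:440],(720,600)))
"
```

```text
t 3.075 tcp [ 0.4637 -0.3237  0.2   ] local 0.013092139559073502 -0.10047211255912089 F [-0.8714 -0.6972  0.9218] w -9.963059801678752e-05 tip 0.008
xhead-slot 0.00505221632681252 tilt [ 0.0007  0.0018 -1.    ]
shift cm [-0.4754 -0.1142 12.0007]
```

View pics/scene5.png

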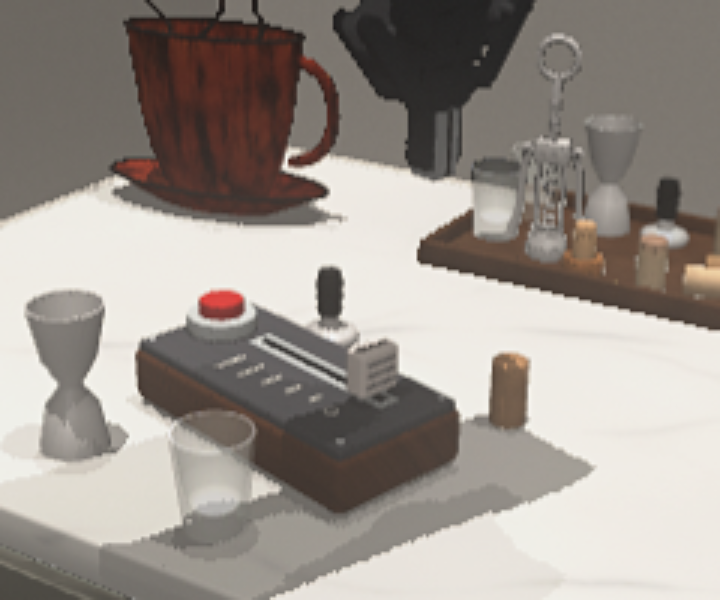

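Call:
{"api": "carry_out", "payload": {"series": "-0.3 -0.1 2.5 0 0; -0.2 0 2.5 0 0; 0 0 2.5 0 0; 0 0 2.5 0 0; 0 0 2 0 0; 0 0 1.5 0 0; 0 0 0.4 0 0; 0 0 0 0 0"}}

```text
clock: 4.18
tcp_pos: [0.459, -0.3331, 0.0613]
orientation: [2.51, 1.888, -0.0]
contact_force: [-0.8, -0.0, -0.1]
grip_width: 0.0001
```

```bash
python3 -c "
from st import *
st((.012,-.105),.060)
for n in ('top','scene'):
    P=eyes.grab_frame(n);cv2.imwrite('pics/%s6.png'%n,cv2.resize(P['color'][150:300,230:410],(720,600)))
"
```

```text
t 4.175 tcp [ 0.459  -0.3331  0.0613] local 0.011166343721499066 -0.11087476801530059 F [-0.751  -0.0408 -0.1194] w 5.204354334164685e-05 tip 0.008
xhead-slot -0.0008657292499993918 tilt [ 0.0002 -0.0003 -1.    ]
shift cm [0.5876 0.0828 0.1324]
```

View pics/scene6.png

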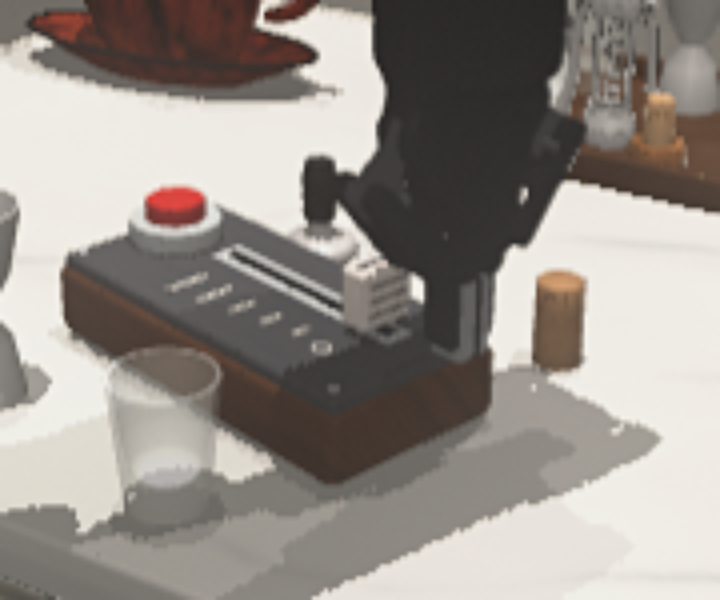

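View pics/top6.png

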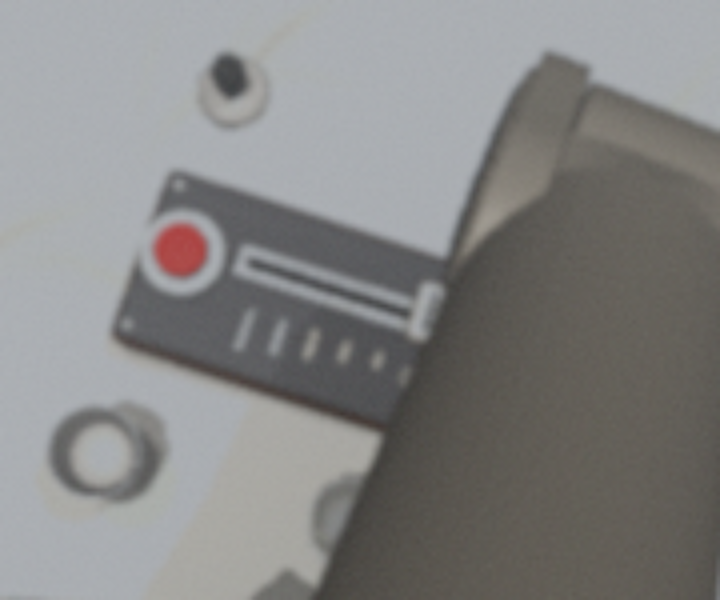

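The tips stand at the off end of the box, about 3 cm behind the cap and clear of everything. I'll advance until just before contact.

Call:
{"api": "carry_out", "payload": {"series": "0.8 0 0 0 0; 0.8 0 0 0 0; 0.6 0.1 0 0 0; 0.3 0 0 0 0; 0.3 0 0 0 0; 0.2 0 0 0 0; 0.2 0 0 0 0; 0 0 0 0 0"}}

```text
clock: 5.28
tcp_pos: [0.4688, -0.3021, 0.0611]
orientation: [-2.51, -1.89, -0.0]
contact_force: [-0.2, -0.3, -0.5]
grip_width: 0.0002
```

```bash
cat > look.py <<'E'
import sys
from st import *
st((.012,-.029),.060)
P=eyes.grab_frame('scene');cv2.imwrite('pics/%s.png'%sys.argv[1],cv2.resize(P['color'][180:280,250:370],(720,600),interpolation=cv2.INTER_CUBIC))
E
python3 look.py a1
```

```text
t 5.275 tcp [ 0.4688 -0.3021  0.0611] local 0.01203714795183914 -0.07829277179406934 F [-0.2443 -0.2862 -0.4569] w 0.00021922525010213868 tip 0.008
xhead-slot 5.717973200081161e-05 tilt [ 0.  0. -1.]
shift cm [ 4.9293 -0.0034  0.1102]
```

View pics/a1.png

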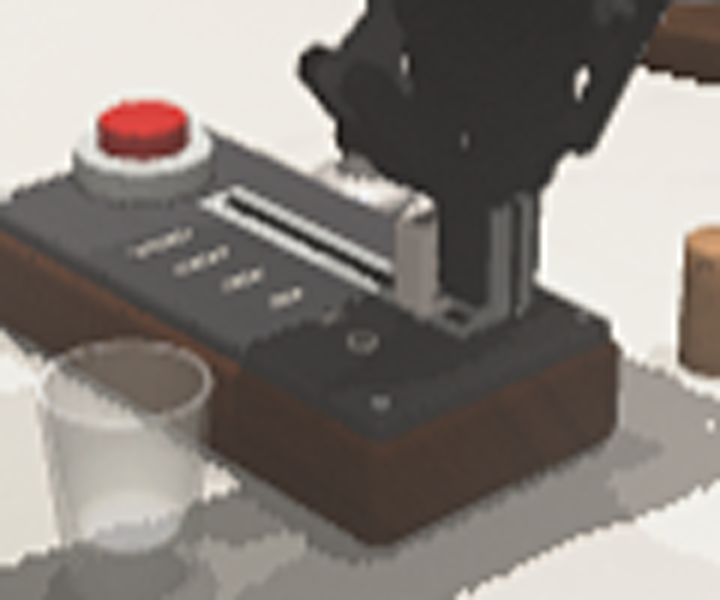

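The fingers are about to touch the cap, and there is no force yet. I'll push slowly.

Call:
{"api": "carry_out", "payload": {"series": "0.2 0 0 0 0; 0.2 0 0 0 0; 0.2 0 0 0 0; 0.2 0 0 0 0; 0.2 0 0 0 0; 0 0 0 0 0"}}

```text
clock: 6.08
tcp_pos: [0.4719, -0.2915, 0.0611]
orientation: [-2.508, -1.891, -0.001]
contact_force: [0.3, -0.0, 0.5]
grip_width: 0.0003
```

```bash
python3 look.py a2
```

```text
t 6.075 tcp [ 0.4719 -0.2915  0.0611] local 0.012061919743587614 -0.06732557910361422 F [ 0.2548 -0.021   0.4612] w 0.00028977558550857574 tip 0.008
xhead-slot 0.0009440223437824358 tilt [ 0.0001  0.0009 -1.    ]
shift cm [ 3.8325 -0.0026  0.112 ]
```

View pics/a2.png

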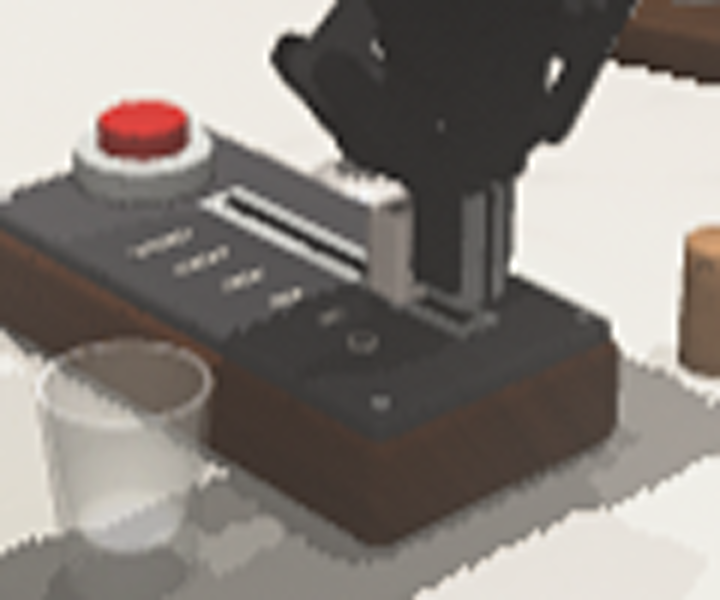

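The lever moved about 5 px and the force is back near zero, so it has snapped into the first notch. On to the second.

Call:
{"api": "carry_out", "payload": {"series": "0.3 0 0 0 0; 0.3 0 0 0 0; 0.3 0 0 0 0; 0.3 0 0 0 0; 0.3 0 0 0 0; 0.2 0 0 0 0; 0.1 0 0 0 0; 0 0 0 0 0"}}

```text
clock: 7.12
tcp_pos: [0.4768, -0.2744, 0.0611]
orientation: [-2.508, -1.891, -0.001]
contact_force: [-0.2, 0.2, -0.5]
grip_width: -0.0002
```

```bash
python3 look.py a3
```

```text
t 7.125 tcp [ 0.4768 -0.2744  0.0611] local 0.012050870982863865 -0.049452203859030486 F [-0.1981  0.2408 -0.5384] w -0.00023343363458184214 tip 0.008
xhead-slot 0.0009850580575669898 tilt [ 0.0001  0.0007 -1.    ]
shift cm [ 2.0451 -0.0031  0.1115]
```

View pics/a3.png

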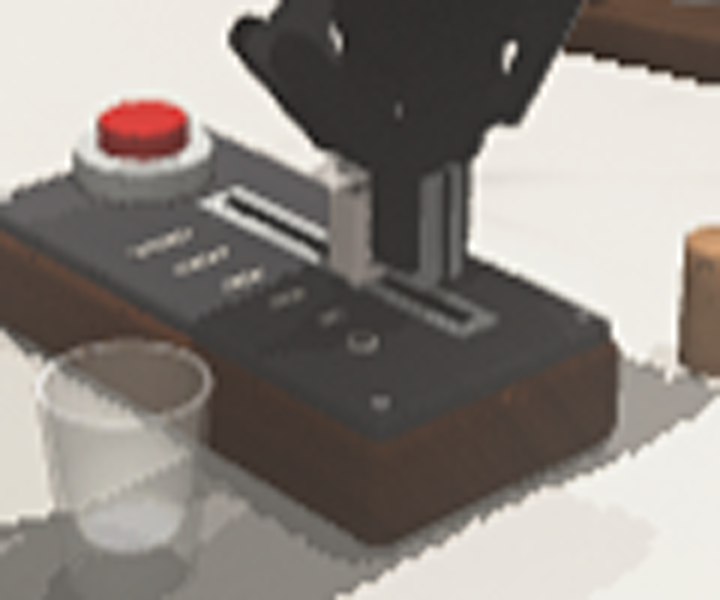

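A gap shows between cap and fingers and there is no force, so the second notch is reached. The same step again goes to the third.

Call:
{"api": "carry_out", "payload": {"series": "0.3 0 0 0 0; 0.3 0 0 0 0; 0.3 0 0 0 0; 0.3 0 0 0 0; 0.3 0 0 0 0; 0.2 0 0 0 0; 0 0 0 0 0; 0 0 0 0 0"}}

```text
clock: 8.18
tcp_pos: [0.4814, -0.2583, 0.0611]
orientation: [-2.509, -1.89, -0.001]
contact_force: [-0.5, -0.5, 0.4]
grip_width: 0.0002
```

```bash
python3 look.py a4
```

```text
t 8.175 tcp [ 0.4814 -0.2583  0.0611] local 0.01205339040830093 -0.03271695826680385 F [-0.4889 -0.5043  0.3669] w 0.00021772763906301 tip 0.008
xhead-slot 0.0006608106782401979 tilt [ 0.0001  0.0006 -1.    ]
shift cm [ 0.3716 -0.0051  0.1115]
```

View pics/a4.png

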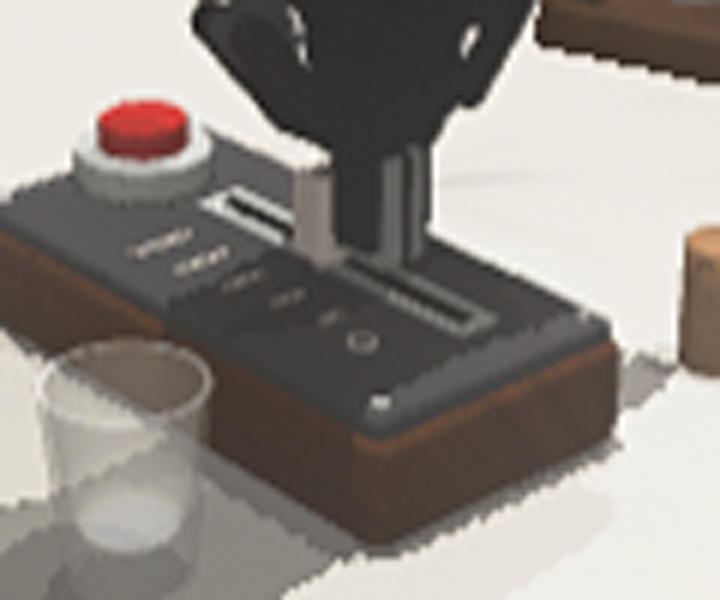

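```bash
python3 -c "
from st import *
P=eyes.grab_frame('scene')
for q in (0,.012,.018,.036,.046,.048,.051,.054,.057,.072):
    X=[np.r_[v[:2]+x*bx+(-.06+y+q)*by,z] for x,y,z in ((-.003,.008,.077),(-.003,-.008,.077),(-.003,.008,.049),(-.003,-.008,.049))]
    print(q,((proj(P,X)-[250,180])*6).round(0).tolist())
g=P['color'];print(g[212,295:322].tolist()); print(g[219,295:322,1])
"
```

```text
0 [[385.0, 217.0], [423.0, 235.0], [385.0, 303.0], [422.0, 322.0]]
0.012 [[358.0, 204.0], [395.0, 221.0], [358.0, 289.0], [394.0, 308.0]]
0.018 [[344.0, 197.0], [381.0, 215.0], [344.0, 282.0], [380.0, 301.0]]
0.036 [[304.0, 178.0], [340.0, 195.0], [305.0, 262.0], [340.0, 280.0]]
0.046 [[283.0, 168.0], [318.0, 184.0], [283.0, 251.0], [318.0, 269.0]]
0.048 [[278.0, 166.0], [313.0, 182.0], [279.0, 249.0], [313.0, 267.0]]
0.051 [[272.0, 163.0], [306.0, 179.0], [273.0, 246.0], [307.0, 263.0]]
0.054 [[265.0, 160.0], [300.0, 176.0], [266.0, 243.0], [300.0, 260.0]]
0.057 [[259.0, 157.0], [293.0, 173.0], [260.0, 240.0], [294.0, 257.0]]
0.072 [[228.0, 142.0], [261.0, 158.0], [229.0, 224.0], [262.0, 241.0]]
[[92, 92, 93], [94, 94, 95], [93, 92, 95], [95, 94, 97], [116, 124, 131], [111, 117, 125], [112, 118, 126], [112, 119, 127], [123, 129, 137], [122, 129, 137], [74, 76, 81], [47, 48, 50], [49, 50, 52], [49, 52, 54], [49, 51, 54], [50, 52, 54], [50, 52, 54], [49, 50, 52], [61, 62, 64], [94, 97, 99], [94, 96, 98], [93, 95, 97], [52, 55, 57], [65, 67, 69], [100, 103, 104], [77, 79, 80], [80, 84, 88]]
[181 184  93  68 123 118 118 121 126 128 104  45  49  50  51  51  52  53
  69  97  97  97  57  74 101  72  83]
```

By comparing edge shifts against the projected model, the lever stands at about 45 mm and is following the fingers. It has not snapped yet, and my earlier "snapped" readings were wrong. I'll nudge on by small steps.

Call:
{"api": "carry_out", "payload": {"series": "0.1 0 0 0 0; 0 0 0 0 0; 0.1 0 0 0 0; 0 0 0 0 0; 0 0 0 0 0"}}

```text
clock: 8.9
tcp_pos: [0.4818, -0.257, 0.0611]
orientation: [2.51, 1.89, 0.0]
contact_force: [-0.2, 0.0, -0.5]
grip_width: 0.0001
```

```bash
python3 look.py a5; python3 -c "
from st import *
P=eyes.grab_frame('scene');g=P['color']
for row in (212,216,219): print(g[row,290:325,1])"
```

```text
t 8.9 tcp [ 0.4818 -0.257   0.0611] local 0.012051995068450817 -0.03135559076224318 F [-0.2268  0.0129 -0.4934] w 0.00011029587068036286 tip 0.008
xhead-slot 5.6674026915226605e-05 tilt [ 0.0001 -0.     -1.    ]
shift cm [ 0.2356 -0.0052  0.1106]
[193 189 155  97  89  90 117 118 119 121 131 123 100  93 107  47  51  50
  51  52  52  52  53  84  97  96  79  53 101  97  70 177 236 232 231]
[168 155 117  45  42  67 118 118 119 121 131 123 105 113 112  47  50  52
  52  51  52  52  55  98  95  97  81  53 104  96  69 205 240 236 234]
[ 83  82  85 123 159 160 121 119 119 121 130 122 100 102 106  73  48  50
  51  52  51  51  55  98  97 101  82  53 105  99  53  84 150 197 230]
```

View pics/a5.png

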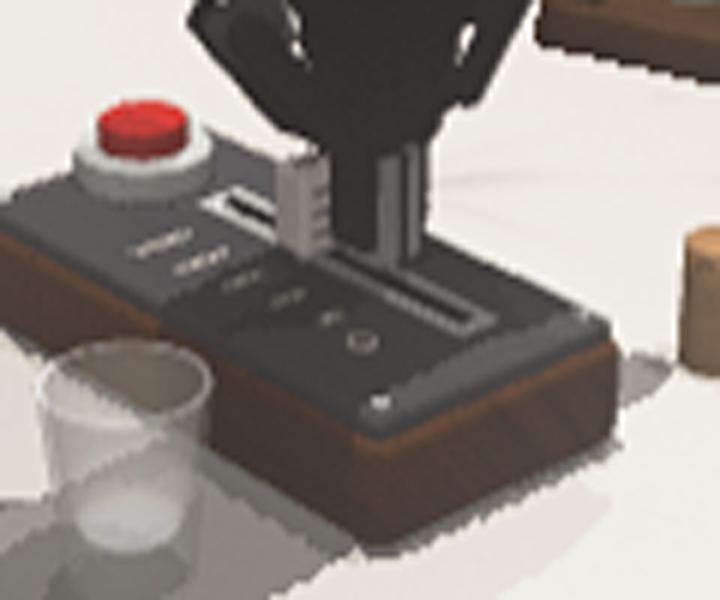

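It has snapped: the cap's left edge jumped about 3 px, to where 54 mm projects, and its ribbed rear face now shows clear of the fingers. I'll back off and rise.

Call:
{"api": "carry_out", "payload": {"series": "-0.5 0 0 0 0; -1 0 0 0 0; 0 0 -2 0 0; 0 0 -2 0 0; 0 0 -2 0 0; 0 0 -2 0 0; 0 0 0 0 0; 0 0 0 0 0"}}

```text
clock: 10.0
tcp_pos: [0.477, -0.2717, 0.1404]
orientation: [-2.51, -1.889, 0.001]
contact_force: [0.4, 0.2, 0.1]
grip_width: -0.0001
```

```bash
python3 look.py a6; python3 -c "
from st import *
st((.004,.073),.14)"
```

```text
t 10.0 tcp [ 0.477  -0.2717  0.1404] local 0.011531029364584413 -0.04680751584031934 F [0.364  0.227  0.1109] w -7.900543959265125e-05 tip 0.008
xhead-slot -0.0005254605964377657 tilt [-0.0008  0.0002 -1.    ]
shift cm [1.7809 0.0528 8.0395]
t 10.05 tcp [ 0.4769 -0.2715  0.1401] local 0.011339487659270512 -0.0466909643583204 F [-0.635   0.2863 -0.5738] w 0.0003264595812872829 tip 0.008
xhead-slot -0.00044472070828693866 tilt [-0.0014  0.0006 -1.    ]
shift cm [11.9688 -0.7392  0.0168]
```

View pics/a6.png

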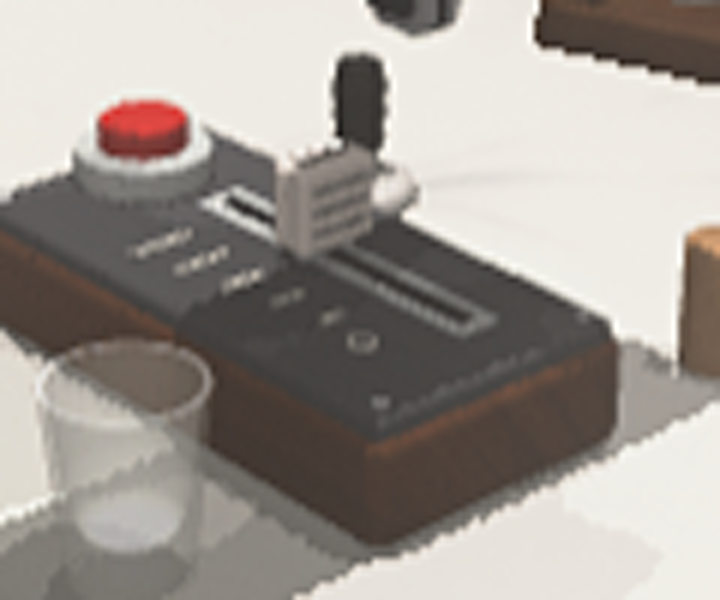

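The lever is in the third notch and free. The two cameras put the key at local (0.004,0.074), top about 63 mm high. I'll move over it.

Call:
{"api": "carry_out", "payload": {"series": "3 -0.2 0 0 0; 3 -0.2 0 0 0; 3 -0.2 0 0 0; 2 -0.1 0 0 0; 1 0 1 0 0; 0 0 2 0 0; 0 0 2 0 0; 0 0 0 0 0"}}

```text
clock: 11.05
tcp_pos: [0.5022, -0.1544, 0.0889]
orientation: [-2.508, -1.887, 0.005]
contact_force: [0.3, -0.4, 0.7]
grip_width: -0.0
```

```bash
python3 look.py b1; python3 -c "
from st import *
st((.004,.074),.075)"
```

```text
t 11.05 tcp [ 0.5022 -0.1544  0.0889] local 0.0033023404982357027 0.07286308917445643 F [ 0.2727 -0.3557  0.7003] w -3.856988763159336e-05 tip 0.008
xhead-slot -0.0006433609437024312 tilt [-0.0046  0.0009 -1.    ]
shift cm [-10.1845   0.8896   2.8855]
t 11.1 tcp [ 0.5031 -0.1545  0.0899] local 0.00418224071299179 0.07304949287547474 F [-0.0974 -0.7633 -0.5529] w -1.737524236209849e-05 tip 0.008
xhead-slot -0.0005941860145970423 tilt [-0.0026  0.0005 -1.    ]
shift cm [ 0.0954 -0.0143  1.4943]
```

View pics/b1.png

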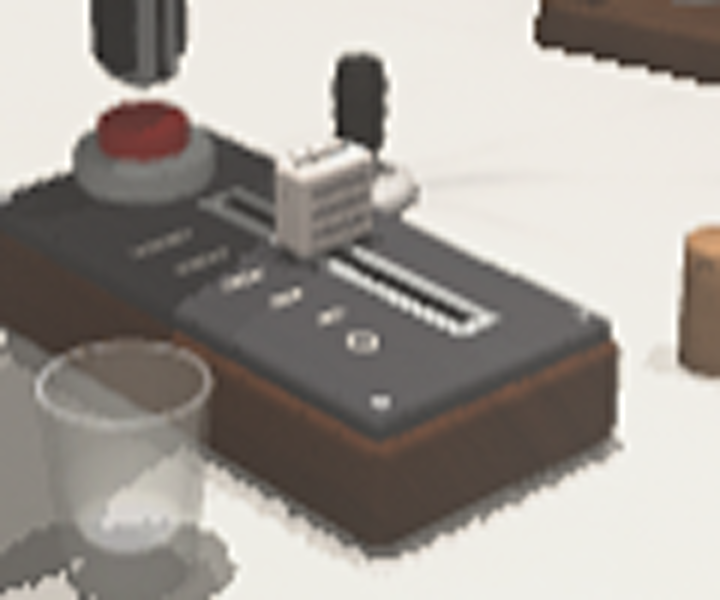

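The tips are centred above the red key. I'll lower slowly and watch the force.

Call:
{"api": "carry_out", "payload": {"series": "0.1 0 0.6 0 0; 0 0 0.5 0 0; 0 0 0.3 0 0; 0 0 0.2 0 0; 0 0 0.2 0 0; 0 0 0.2 0 0; 0 0 0.1 0 0; 0 0 0 0 0"}}

```text
clock: 12.1
tcp_pos: [0.5044, -0.1532, 0.0702]
orientation: [2.51, 1.89, 0.0]
contact_force: [-0.4, -0.1, 3.9]
grip_width: -0.0
```

Call:
{"api": "carry_out", "payload": {"series": "0 0 0.1 0 0; 0 0 0.1 0 0; 0 0 0.1 0 0; 0 0 0.1 0 0; 0 0 0 0 0"}}

```text
clock: 12.72
tcp_pos: [0.5046, -0.1532, 0.0686]
orientation: [2.509, 1.889, -0.001]
contact_force: [-10.1, 1.8, 32.8]
grip_width: 0.0004
```

```bash
python3 look.py b2
```

```text
t 12.725 tcp [ 0.5046 -0.1532  0.0686] local 0.00529826675931607 0.07462471831557195 F [-10.085    1.7679  32.7951] w 0.00037572654928177377 tip 0.008
xhead-slot -0.00018487742532991014 tilt [ 0.0003 -0.0011 -1.    ]
shift cm [-10.3615   0.6715   0.8736]
```

View pics/b2.png

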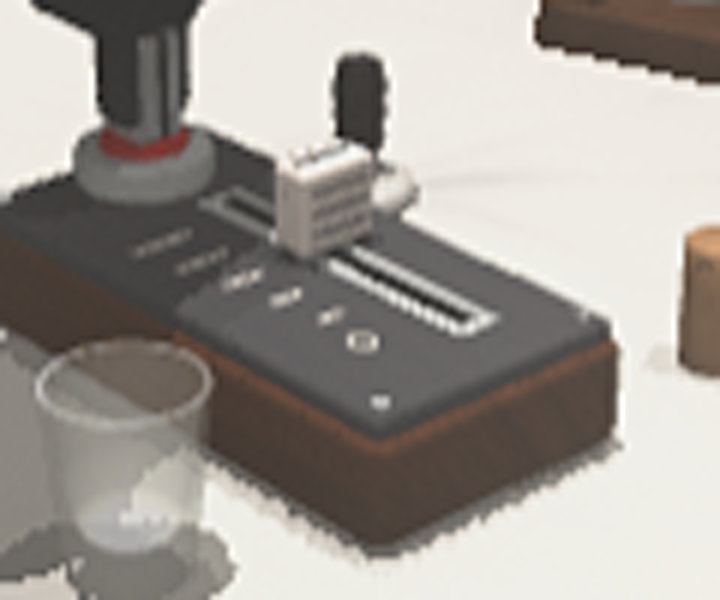

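The force is 33 N, far above the 5 N spring. The fingers touch only the key and it sits low in its collar, so it has bottomed. I'll release and rise.

Call:
{"api": "carry_out", "payload": {"series": "0 0 -0.5 0 0; 0 0 -1 0 0; 0 0 -2 0 0; 0 0 -3 0 0; 0 0 -3 0 0; 0 0 -3 0 0; 0 0 0 0 0; 0 0 0 0 0"}}

```text
clock: 13.78
tcp_pos: [0.5039, -0.1531, 0.1905]
orientation: [-2.509, -1.889, 0.001]
contact_force: [0.7, 0.5, -1.0]
grip_width: 0.0002
```

```bash
python3 look.py b3;  python3 -c "
from st import *
P=eyes.grab_frame('scene')
for q in ('steel_jigger','shot_glass','stopper','cork'):
    for m in spotter.mark_of(P,q)[:1]: print(q,atz(P,m['uv'],0))"
```

```text
t 13.775 tcp [ 0.5039 -0.1531  0.1905] local 0.004590521001463079 0.07453284208139549 F [ 0.6642  0.4816 -1.0152] w 0.00015534805995476585 tip 0.008
xhead-slot -4.142377001303821e-05 tilt [-0.0008  0.0002 -1.    ]
shift cm [-10.3526   0.7515  13.0528]
steel_jigger [ 0.4016 -0.1123  0.    ]
shot_glass [ 0.3655 -0.2558  0.    ]
stopper [ 0.5927 -0.1772  0.    ]
cork [ 0.5708 -0.3308  0.    ]
```

View pics/b3.png

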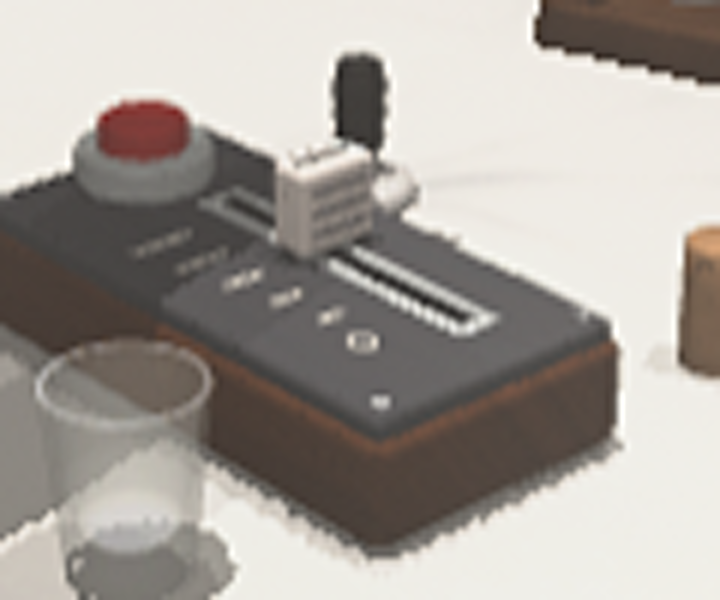

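```bash
python3 -c "
from h import *
a=cv2.imread('pics/scene0.png');b=eyes.grab_frame('scene')['color']
cv2.imwrite('pics/f.png',np.vstack([x[180:300,200:400] for x in (a,b)]).repeat(2,0).repeat(2,1))
print(r.hand_in())"
```

```text
the job is handed in; nothing more can be done
None
```

View pics/f.png

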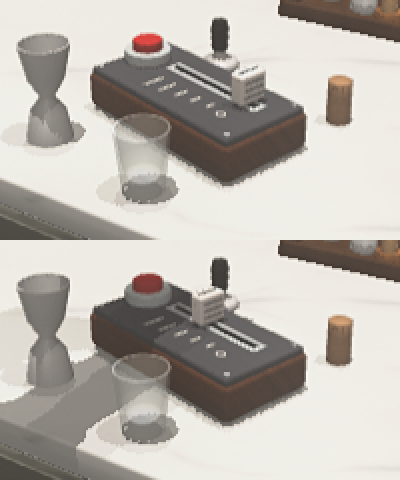

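I handed the job in at about 14 s of the 38 s allowed. All visual checks at the end were good, but no verdict was reported.

- **Lever:** I pushed it with closed fingertips from off. The last picture before the final nudge put it at about 45 mm. It then snapped to about 53.5 mm by edge measurement, so it rests in the third notch. It stayed there, clear of the fingers, through the later pictures.
- **Red key:** I pressed it until the force reached 33 N, well above the 5 N it takes to bottom, then let go. The pictures show it up again. I inferred the bottoming from the force and the picture, since the key's travel is not measured directly.
- **Small bar things:** They look unmoved when the first and last pictures are compared. The detector disagreed. Against its first reading from the same camera it put the jigger about 18 mm off and the stopper about 24 mm off. I take this as detector noise, as the pictures show no change and nothing came into contact with them.
- **Misread on the way:** After the first two pushes I reported snaps into notches one and two too early; the lever was still being carried by the fingers. I caught this before the third click and finished with 1 mm steps.

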